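# Set the free-standing bench timer

### The job

Set the light, free-standing bench timer for the next run: holding it down on the bench by its dial so that the case neither turns nor slides (a centimetre at most), wind the dial clockwise all the way to its stop, then turn it back to the long mark. Then let go of the dial and push the start key fully down and let it come up again, leaving the dial on the long mark. Press firmly but never with more than about 20 N, and leave the things around the timer where they are.

Things in the scene. Friction and masses are not known exactly. Their poses are not given: they have to be found in the camera images.
- timer: Bench timer: loose grey plastic case with a white top, 110 mm (its x) by 160 mm (its y) by 42 mm high, about 0.36 kg in all, upright on four feet at x +-42, y +-62 mm. Origin: centre of its underside; z up. On top: stiff dial at x 0, y +30 mm; start key at x 0, y -54 mm. Turning the dial without pressing down spins the whole case; 12 to 18 N of push on the dial keeps it still.
- dial_grip (a point): Grip centre of the dial, on its vertical axis, 75 mm above the bench. Black round skirt 52 mm across, its top 58 mm above the bench, carrying an upright grip bar 46 mm long, 14 mm thick, 30 mm tall (58 to 88 mm above the bench). This point's x axis runs along the bar and turns with it; the -x end is the pointer, with a white line.
- dial (a joint): Dial angle in rad, 0 to 1.8 (hard stop), growing clockwise seen from above. At value q the pointer points to (-cos q, sin q) in the case's x, y. Ten black marks round the dial, every 0.2 from 0; the one long, thick mark is at 1.0. Starts at 0.35 to 0.75. Friction torque 0.40 N m: grip the bar well (50 N or more). It stays where it is left.
- key_top (a point): Centre of the top of the start key: a plain white round key 22 mm across on a black ring, its top 52.5 mm above the bench when up.
- start_key (a joint): Travel of the start key in m: 0 up, 0.005 fully down. It springs back. It takes 1.5 N to start it and 5 N to push it fully down.
- dial_end_corner (a point): Upper corner of the case at x +55, y +80, z 42 mm of the case.
- key_end_corner (a point): Upper corner of the case at x -55, y -80, z 42 mm of the case.
- table: The smooth white bench top at z = 0; the timer's feet have a friction coefficient of about 0.5 to 0.65 on it. Origin: centre of the bench top.
- jar: Bystander: glass jar with a white lid, 54 mm across, 75 mm high, beside the dial end of the timer. Origin: centre of the underside.
- beaker: Bystander: open white beaker, 56 mm across, 70 mm high, behind the timer. Origin: centre of the underside.
- carton: Bystander: small carton 100 x 60 x 45 mm high, beside the key end of the timer. Origin: centre of the underside.
- slide_box: Bystander: grey slide box 30 x 85 x 28 mm high, on the robot's side of the timer. Origin: centre of the underside.
Things that resemble listed ones, but are neither listed nor needed, are in the scene too. What is shaped like the timer but purple or yellow is not meant.

How it is judged:
On the way, in this order (a step that is already met when the one before it is completed fails the run):
1. the dial is wound clockwise to its stop (value of joint dial above 1.72 rad), for 0.1 s.
2. the dial is turned back to the long mark and let go (value of joint dial between 0.9 and 1.1 rad and contact force between each of the arm, the fingers and timer below 0.1 N), for 0.2 s.
3. the start key is pushed fully down with the dial on the mark (value of joint start_key above 0.004 m and value of joint dial between 0.9 and 1.1 rad), for 0.05 s.
At the end, for the whole second after the job is handed in: The dial stands within 0.1 rad of the long mark (0.9 to 1.1), the start key is up again, and the timer rests upright and still with both listed corners within 15 mm of where they were at the start, the bystanders undisturbed (value of joint dial between 0.9 and 1.1 rad and value of joint start_key below 0.001 m and distance of each of dial_end_corner, key_end_corner from where it was at the start of the episode below 0.015 m and angle between timer's own z axis and vertical below 0.05 rad and linear speed of timer below 0.01 m/s); the robot touches nothing.
It fails at once if the timer case is turned or slid: a corner moved more than 15 mm (distance of any of dial_end_corner, key_end_corner from where it was at the start of the episode above 0.015 m).
It fails at once if the timer is pressed on the bench with more than 35 N (push and weight together) (contact force between timer and table above 35 N).
It fails at once if a bystander is moved more than 20 mm (distance of any of jar, beaker, carton, slide_box from where it was at the start of the episode above 0.02 m).
It fails at once if a bystander is knocked over (angle between any of jar, beaker's own z axis and vertical above 0.4 rad).
It also fails if it takes over 69 s, if anything falls off the work surface, if the arm or the gripper's body presses on something with over 40 N, if the wrist force passes 120 N, or if a joint passes its speed limit or range.

### The arm

A 6-joint arm with a two-finger parallel gripper is mounted at the origin on the work surface. World frame = base frame: x ahead of the robot, y to its left, z up, the work surface at z = 0. Lengths are in m, angles in rad, forces in N, time in s.
With the tool pointing down it reaches from about 0.25 to 0.775 m from the base axis. Payload 4 kg.
Tool frame: the origin (TCP) lies midway between the tips of the shut fingers; the grasp point (between the pads) lies 19 mm behind it; z points along the fingers, y is the line along which they close (so a half turn about z gives the same grasp; the last joint's range is limited). The gripper opens to 94 mm and grips with 3 to 60 N. Pads are 16 mm wide; open, the fingers measure 119 mm over their backs; the gripper's body (75 mm by 177 mm) begins 78 mm behind the grasp point.
Start: joints at [1.16, 0.087, 1.371, -0, 1.684, -0.103], TCP at [0.167, 0.524, 0.206] pointing down, gripper open.
Joint ranges: [-3.1, 3.1], [-0.76, 2.03], [0.27, 2.55], [-1.08, 4.22], [0.17, 2.65], [-2.57, 2.57]. Speed limits (rad/s): [2.79, 2.79, 3.14, 3.14, 3.14, 3.14].

### API

Orientations are given as [roll, pitch, yaw] about the fixed x, y, z axes, in that order (R = Rz(yaw) Ry(pitch) Rx(roll)).
In Python, from bench import get_obs, snapshot, close_job gives the robot as it stands. The module is installed in compiled form; this text tells all that it offers.
- The arm moves only by the tool drive_tool, never from a script. Its argument "commands" is a list of rows, each a list of 6 numbers: the shift along the tool's x, y, z in units of 0.04 m (1.0 is 0.04 m), then the turn, a rotation vector about the tool's x, y, z in units of 0.1 rad (1.0 is 0.1 rad). In form: [[dx, dy, dz, wx, wy, wz], ...]. A call has 1 to 20 rows; each row shifts and turns the commanded pose from where the row before left it, along the tool's axes as they then stand; what a row does not reach is not made up. A row lasts 1/8 s, in which the tool goes at most 62.5 mm and 10.7 degrees, less where a joint would pass 70% of its speed; a pose out of reach is approached as far as the arm can. A call with a number of a shift or a turn outside -1 to 1 is refused whole. A call with a gripper value outside its range is refused whole. "gripper" is the closure, from 0 (fully open) to 1 (shut), set as the call begins (left out, the last holds). The fingers move at their own pace and stop on an object; the grip force is fixed at half the most. Time passes only in rows, so rows that do not move let the fingers close. It gives the time, the measured TCP pose, the force, the opening and the grip force at its end, in the units of the state.
- get_obs(): the state, without advancing time (a new reading comes with each control period).
- snapshot(name): name is "scene" or "top" or "wrist"; returns a dict with "image" (384x512x3 uint8, blue, green, red), "range_z" (384x512 float32, m along the optical axis (not along the pixel's ray), 0 where there is no reading), "fx", "fy", "cx", "cy" (pixels), "rvec" (rotation vector, rad) and "tvec" (3), from world to camera coordinates, as OpenCV has them. Camera axes: x right, y down, z forward; pixel columns grow to the right and rows downward; lengths in m; the calibration is good to about 2 mm. A picture is of the moment at which its call begins.
- close_job(): hands the job in; it is judged then, once.
The state is a dict: "time": time; "joint_positions": joint angles; "qvel": joint speeds; "joint_torque": joint torques, N m; "tool_pos": TCP position; "ee_rot": TCP orientation; "wrist_force": force on the tool from outside, world axes, zero at the start; "wrist_torque": the same for the moment, N m; "width": finger opening in m; "finger_force": force on a finger pad.
Only numpy, scipy, OpenCV 4.12 (cv2) and the standard library are available. Lean on these libraries where they do the work, as an engineer would, in place of code of your own. Each camera call takes 0.05 s, during which the arm holds its last target. There are 200 camera calls.

## Working session

There is one attempt and no reset: what is moved stays moved. The work goes in short steps, Python scripts to look and compute and a tool call to move; the robot and the scene stay as the last step left them, time stands still between calls to the robot, and variables do not carry over. Pictures are saved under pics/ and viewed, at most 12 in all, crops included, and the job is handed in when it is done.

Besides the shell and the picture viewer there is one more tool, called after "Emit:" as name(argument=value, ...), one argument or row to a line, values as JSON. drive_tool: Moves the arm, as the interface text tells. Its arguments: {"type":"object","properties":{"commands":{"type":"array"},"gripper":{"type":"number"}},"required":["commands"]}

```bash
mkdir -p pics; cat > h.py <<'E'
import numpy as np, cv2
from bench import get_obs, snapshot, close_job
def cast(s,u,v,z):
    R=cv2.Rodrigues(np.array(s["rvec"],float))[0]; t=np.array(s["tvec"],float).ravel()
    d=R.T@np.array([(u-s["cx"])/s["fx"],(v-s["cy"])/s["fy"],1.]); o=-R.T@t
    return o+d*(z-o[2])/d[2]
def proj(s,p):
    return cv2.projectPoints(np.array(p,float).reshape(-1,3),np.array(s["rvec"],float),np.array(s["tvec"],float),np.array([[s["fx"],0,s["cx"]],[0,s["fy"],s["cy"]],[0,0,1.]]),None)[0].reshape(-1,2)
E
python3 - <<'E'
from h import *
for n in("scene","top"):
    s=snapshot(n); cv2.imwrite(f"pics/{n}0.png",s["image"]); np.save(f"{n}0.npy",s,allow_pickle=True)
    print(n,s["fx"],s["rvec"],s["tvec"])
print(get_obs())
E
```

```text
scene 402.72884250362915 [ 2.03263123  1.4549331  -0.57058217] [-0.2782514  -0.30797526  1.14367784]
top 428.6092007093453 [ 2.21721765 -2.18912847  0.10339373] [0.0761082  0.54799552 0.9806885 ]
{'time': 0.1, 'joint_positions': array([ 1.15991239e+00,  8.78983333e-02,  1.37206966e+00, -4.41508269e-05,
        1.68360779e+00, -1.03114321e-01]), 'qvel': array([-0.00151048, -0.00222275, -0.00325365, -0.00097191, -0.00195717,
       -0.00037505]), 'joint_torque': array([ 1.50386633e-03, -3.41256702e+01, -3.03300297e+01,  7.19020329e-02,
        3.04406835e-02, -7.53851509e-05]), 'tool_pos': array([0.16644449, 0.5236986 , 0.20442878]), 'ee_rot': array([-3.13961554e+00, -1.60479637e-04,  2.83381795e+00]), 'wrist_force': array([-0.34332835,  0.03263851, -0.37464269]), 'wrist_torque': array([0.01088548, 0.0323537 , 0.01130498]), 'finger_force': 0.0, 'width': 0.09433552018586361}
```

View pics/top0.png

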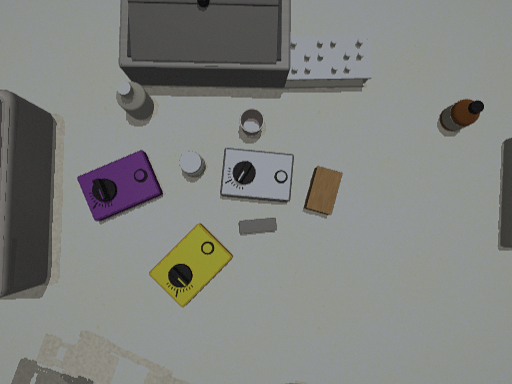

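View pics/scene0.png

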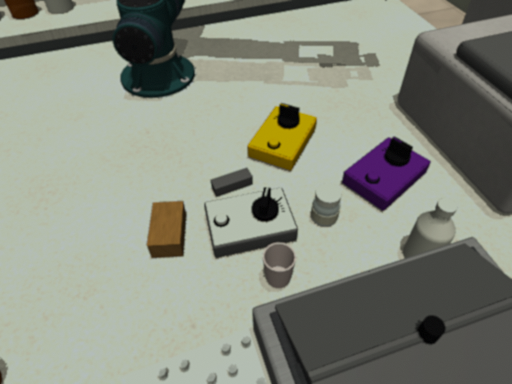

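Top view: the candidates are the white-topped timer (257,174), the purple one (120,186) and the yellow one (190,265). The white one with the grey case fits the description: dial (243,173), key (281,177). Around it are the jar (191,162), beaker (251,122), carton (323,190) and slide box (257,226).

```bash
python3 - <<'E'
from h import *
s=np.load("top0.npy",allow_pickle=True).item(); im=s["image"]
g=im.copy(); c=g[135:215,205:350]; cv2.imwrite("pics/crop.png",cv2.resize(c,None,fx=5,fy=5,interpolation=cv2.INTER_CUBIC))
# height map -> top face points
R=cv2.Rodrigues(np.array(s["rvec"],float))[0]; t=np.array(s["tvec"],float).ravel()
v,u=np.mgrid[0:384,0:512]; z=s["range_z"]
P=np.stack([(u-s["cx"])/s["fx"]*z,(v-s["cy"])/s["fy"]*z,z],-1); W=(P-t)@R
h=W[...,2]; m=((h>.03)&(z>0)).astype(np.uint8); m[:140]=0;m[210:]=0;m[:,:210]=0;m[:,303:]=0
Q=W[m>0]; print("n",len(Q), np.percentile(Q[:,2],[5,50,95]))
q=Q[abs(Q[:,2]-np.median(Q[:,2]))<.006][:,:2].astype(np.float32)
print(cv2.minAreaRect(q*1000))
for n,p,zz in(("dial",(243,173),.075),("key",(281,177),.0525),("jar",(191,162),.075),("beaker",(251,122),.07),("carton",(323,190),.045),("slide",(257,226),.028)): print(n,cast(s,*p,zz).round(4))
E
```

```text
n 3351 [0.03927088 0.04296983 0.06106377]
((587.8818359375, 83.68193054199219), (159.74916076660156, 109.97034454345703), 85.38441467285156)
dial [0.587  0.1151 0.075 ]
key [0.5817 0.0295 0.0525]
jar [0.6095 0.2292 0.075 ]
beaker [0.7018 0.0989 0.07  ]
carton [ 0.5543 -0.0669  0.045 ]
slide [0.4709 0.0815 0.028 ]
```

View pics/crop.png

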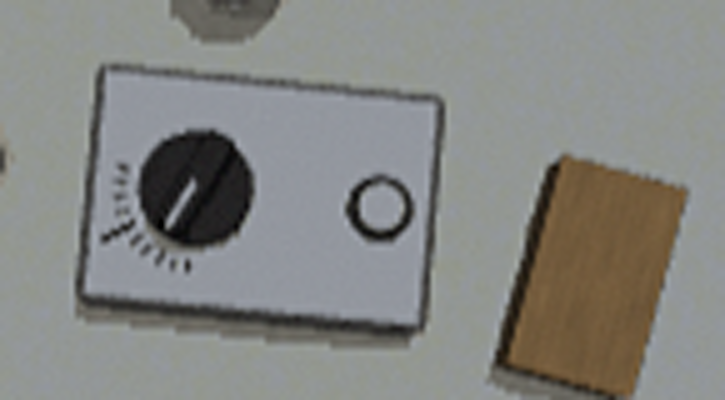

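The crop shows the white timer with its pointer aimed down-left, from (195,185) to (170,228), so q is about 0.45. The long mark is at (113,232) and the key at (380,208). The dial axis is at about (0.590, 0.114) and the case yaw about -4.6°. Next I go above the dial with the tool x axis along the bar, at yaw of about 150°.

Emit:
drive_tool(
  commands=[
    [-0.825, -0.41, 0, 0, 0, 0],
    [-0.825, -0.41, 0, 0, 0, 0],
    [-0.825, -0.41, 0, 0, 0, 0],
    [-0.825, -0.41, 0, 0, 0, 0],
    [-0.825, -0.41, 0, 0, 0, 0],
    [-0.825, -0.41, 0, 0, 0, 0],
    [-0.825, -0.41, 0, 0, 0, 0],
    [-0.825, -0.41, 0, 0, 0, 0],
    [-0.825, -0.41, 0, 0, 0, 0],
    [-0.825, -0.41, 0, 0, 0, 0],
    [-0.825, -0.41, 0, 0, 0, 0],
    [-0.825, -0.41, 0, 0, 0, 0],
    [-0.825, -0.41, 0, 0, 0, 0],
    [-0.825, -0.41, 0, 0, 0, 0],
    [-0.825, -0.41, 0, 0, 0, 0],
    [-0.825, -0.41, 0, 0, 0, 0],
    [0, 0, 0, 0, 0, 0.72],
    [0, 0, 0, 0, 0, 0.72],
    [0, 0, 0, 0, 0, 0.72],
    [0, 0, 0, 0, 0, 0],
  ],
  gripper=0,
)

```text
time: 2.6
tool_pos: [0.5901, 0.1141, 0.2047]
ee_rot: [-3.141, -0.001, 2.619]
wrist_force: [0.5, -0.3, -0.9]
width: 0.0938
finger_force: 0.0
```

```bash
python3 - <<'E'
from h import *
s=snapshot("wrist"); np.save("w1.npy",s,allow_pickle=True); o=get_obs()
print(o["tool_pos"],o["ee_rot"],o["joint_positions"],o["time"],o["wrist_force"])
cv2.imwrite("pics/w1.png",s["image"])
print(proj(s,[[.5903,.1136,.088],[.5836,.0299,.0525]]), s["fx"])
E
```

```text
[0.59009656 0.11410617 0.20488454] [-3.14103159e+00 -8.93582278e-04  2.61901005e+00] [ 9.66631943e-02  2.02310437e-01  1.24215133e+00  6.22748490e-05
  1.69818419e+00 -9.51542896e-01] 2.65 [-0.58840558 -0.21543234 -0.2794959 ]
[[264.52569586 192.75282148]
 [189.56096194 218.65091304]] 345.5517213717821
```

View pics/w1.png

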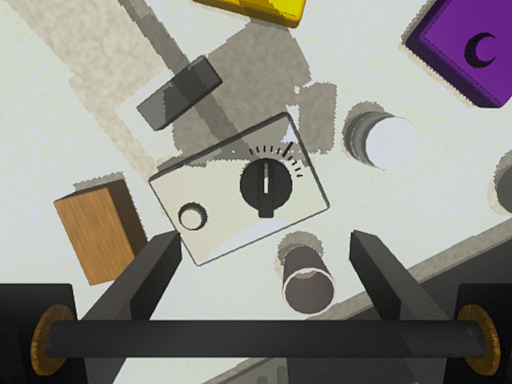

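Wrist view: skirt centred near (266,186), with the bar vertical in the image and so aligned with the tool x axis. The pointer line is at (266,165–190), the key at (192,216) and the long mark at (288,150). I will measure the skirt, key and bar more closely.

```bash
python3 - <<'E'
from h import *
s=np.load("w1.npy",allow_pickle=True).item(); im=s["image"]; g=cv2.cvtColor(im,cv2.COLOR_BGR2GRAY)
m=(g<75).astype(np.uint8)
n,l,st,c=cv2.connectedComponentsWithStats(m[140:240,225:310]);
i=1+np.argmax(st[1:,4]); print(st[i],c[i])
mm=l==i
for r in mm[10:90:3]: print(''.join('#' if x else '.' for x in r))
k=max(range(1),key=lambda x:0)
b=(g<75).astype(np.uint8)[195:240,170:215]
cs,_=cv2.findContours(b,cv2.RETR_EXTERNAL,cv2.CHAIN_APPROX_NONE); cc=max(cs,key=len); (x,y),r=cv2.minEnclosingCircle(cc); print("key",x+170,y+195,r, cast(s,x+170,y+195,.045))
w=(g>150)[155:200,255:280]; ys,xs=np.nonzero(w); 
nn,ll,ss,ccn=cv2.connectedComponentsWithStats(w.astype(np.uint8)); print(ss,ccn+[255,155])
print(proj(s,[[.5903,.1136,.058],[.5903,.1136,.088]]))
E
```

```text
[  15   18   52   60 2123] [40.55157796 45.56382478]
.....................................................................................
.....................................................................................
.....................................................................................
.................................#################...................................
...........................#############################.............................
.......................#################...################..........................
....................####################...###################.......................
..................#####################....#####################.....................
.................######################....######################....................
................########################....######################...................
................#######################.....#######################..................
...............########################.....#######################..................
...............
[... 1012 characters left out ...]
....
.....................................................................................
.....................................................................................
.....................................................................................
key 192.115385055542 215.884614944458 14.229933738708496 [0.58370306 0.03108483 0.045     ]
[[   0    0   25   45 1062]
 [  10    1    1    1    1]
 [  12    1    1    1    1]
 [   6    2    1    1    1]
 [   9   22    4   16   60]] [[267.08757062 176.62146893]
 [265.         156.        ]
 [267.         156.        ]
 [261.         157.        ]
 [265.58333333 184.73333333]]
[[264.5844678  185.17866707]
 [264.52569586 192.75282148]]
```

Emit:
drive_tool(
  commands=[
    [0.03, 0.02, 0.6, 0, 0, 0],
    [0, 0, 0.6, 0, 0, 0],
    [0, 0, 0.6, 0, 0, 0],
    [0, 0, 0.6, 0, 0, 0],
    [0, 0, 0.6, 0, 0, 0],
    [0, 0, 0.55, 0, 0, 0],
    [0, 0, 0, 0, 0, 0],
    [0, 0, 0, 0, 0, 0],
  ],
)

```text
time: 3.65
tool_pos: [0.5902, 0.1155, 0.0644]
ee_rot: [3.141, 0.001, 2.618]
wrist_force: [-0.6, -0.5, -0.0]
width: 0.0942
finger_force: 0.0
```

Emit:
drive_tool(
  commands=[
    [0, 0, 0, 0, 0, 0],
    [0, 0, 0, 0, 0, 0],
    [0, 0, 0, 0, 0, 0],
    [0, 0, 0, 0, 0, 0],
    [0, 0, 0, 0, 0, 0],
    [0, 0, 0, 0, 0, 0],
    [0, 0, 0, 0, 0, 0],
    [0, 0, 0, 0, 0, 0],
  ],
  gripper=1,
)

```text
time: 4.65
tool_pos: [0.5897, 0.1154, 0.0635]
ee_rot: [3.142, -0.0, 2.618]
wrist_force: [0.5, -0.1, -0.5]
width: 0.0174
finger_force: 0.0
```

Emit:
drive_tool(
  commands=[
    [0, 0, 0, 0, 0, 0],
    [0, 0, 0, 0, 0, 0],
    [0, 0, 0, 0, 0, 0],
  ],
)

```text
time: 5.03
tool_pos: [0.5896, 0.1154, 0.0634]
ee_rot: [-3.141, -0.0, 2.618]
wrist_force: [-0.3, -0.9, -0.8]
width: 0.0135
finger_force: 30.0
```

Emit:
drive_tool(
  commands=[
    [0, 0, 0.06, 0, 0, 0],
    [0, 0, 0.04, 0, 0, 0],
    [0, 0, 0.03, 0, 0, 0],
    [0, 0, 0, 0, 0, 0],
  ],
)

```text
time: 5.52
tool_pos: [0.5898, 0.1154, 0.0633]
ee_rot: [3.141, 0.002, 2.618]
wrist_force: [-7.2, -0.9, 17.7]
width: 0.0135
finger_force: 30.0
```

The bar is gripped, but the fingertips are still about 5 mm above the skirt, so the push is carried by friction alone. I will regrip lower so the tips bear on the skirt.

Emit:
drive_tool(
  commands=[
    [0, 0, -0.1, 0, 0, 0],
    [0, 0, 0, 0, 0, 0],
  ],
)

```text
time: 5.78
tool_pos: [0.59, 0.1155, 0.0634]
ee_rot: [3.141, 0.001, 2.618]
wrist_force: [-3.0, -0.5, 7.0]
width: 0.0139
finger_force: 30.0
```

Emit:
drive_tool(
  commands=[
    [0, 0, 0, 0, 0, 0],
    [0, 0, 0, 0, 0, 0],
    [0, 0, 0.07, 0, 0, 0],
    [0, 0, 0, 0, 0, 0],
  ],
  gripper=0.7,
)

```text
time: 6.28
tool_pos: [0.5893, 0.1154, 0.0586]
ee_rot: [-3.141, -0.001, 2.618]
wrist_force: [-0.5, 0.1, 0.6]
width: 0.0283
finger_force: 0.0
```

Emit:
drive_tool(
  commands=[
    [0, 0, 0, 0, 0, 0],
    [0, 0, 0, 0, 0, 0],
    [0, 0, 0, 0, 0, 0],
    [0, 0, 0, 0, 0, 0],
    [0, 0, 0, 0, 0, 0],
    [0, 0, 0, 0, 0, 0],
  ],
  gripper=1,
)

```text
time: 7.02
tool_pos: [0.5897, 0.1155, 0.0595]
ee_rot: [3.141, 0.0, 2.618]
wrist_force: [0.8, 0.7, -1.1]
width: 0.0138
finger_force: 30.0
```

Emit:
drive_tool(
  commands=[
    [0.01, 0, 0.05, 0, 0, 0],
    [0.01, -0.01, 0.04, 0, 0, 0],
    [0.01, -0.01, 0.02, 0, 0, 0],
    [0, 0, 0, 0, 0, 0],
  ],
)

```text
time: 7.52
tool_pos: [0.5898, 0.1155, 0.0593]
ee_rot: [3.139, 0.004, 2.618]
wrist_force: [-2.5, -0.5, 11.9]
width: 0.0137
finger_force: 30.0
```

Emit:
drive_tool(
  commands=[
    [0, 0, 0.03, 0, 0, 0],
    [0, 0, 0, 0, 0, 0.3],
    [0, 0, 0, 0, 0, 0.5],
    [0, 0, 0, 0, 0, 0.5],
    [0, 0, 0, 0, 0, 0.5],
    [0, 0, 0, 0, 0, 0.2],
    [0, 0, 0, 0, 0, 0],
  ],
)

```text
time: 8.4
tool_pos: [0.5899, 0.1156, 0.0593]
ee_rot: [3.138, 0.004, 2.419]
wrist_force: [-3.8, -0.4, 15.9]
width: 0.0138
finger_force: 30.1
```

```bash
python3 - <<'E'
from h import *
o=get_obs(); print(o["ee_rot"],o["wrist_force"],o["wrist_torque"],o["joint_positions"][5])
s=snapshot("top"); np.save("top1.npy",s,allow_pickle=True); cv2.imwrite("pics/t1.png",cv2.resize(s["image"][120:230,170:350],None,fx=4,fy=4,interpolation=cv2.INTER_CUBIC))
E
```

```text
[3.13753853 0.00397399 2.41910238] [-3.83205273 -0.44430186 15.9493389 ] [-0.16217297  1.03965222  0.39312608] -0.7489439843721442
```

View pics/t1.png

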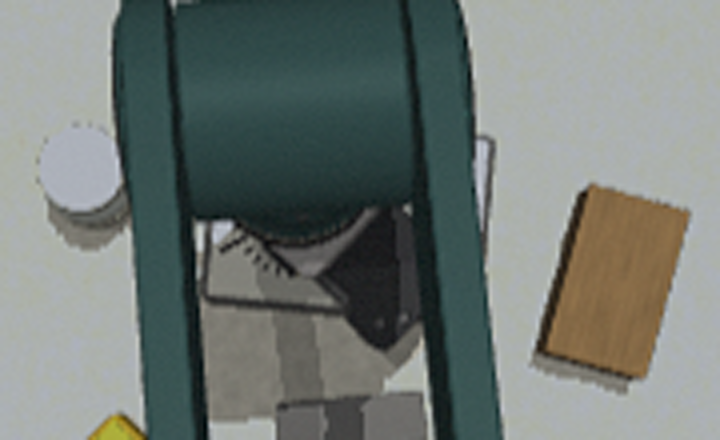

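The top view is mostly hidden by the arm, but the case corner at (205,295) in the crop has not moved. The torque is 0.39 N m, so the dial is turning. I keep winding.

Emit:
drive_tool(
  commands=[
    [0, 0, 0, 0, 0, 0.5],
    [0, 0, 0, 0, 0, 0.6],
    [0, 0, 0, 0, 0, 0.6],
    [0, 0, 0, 0, 0, 0.6],
    [0, 0, 0, 0, 0, 0.6],
    [0, 0, 0, 0, 0, 0.6],
    [0, 0, 0, 0, 0, 0.5],
    [0, 0, 0, 0, 0, 0],
  ],
)

```text
time: 9.45
tool_pos: [0.5902, 0.1159, 0.0593]
ee_rot: [3.135, 0.002, 2.019]
wrist_force: [-3.9, 0.4, 15.1]
width: 0.0137
finger_force: 30.1
```

```bash
python3 - <<'E'
from h import *
o=get_obs(); print(o["ee_rot"],o["wrist_force"],o["wrist_torque"],o["joint_positions"][5])
s=snapshot("wrist"); np.save("w2.npy",s,allow_pickle=True); cv2.imwrite("pics/w2.png",s["image"])
C=np.array([.5896,.1154]);a=np.deg2rad(-4.6);x=np.array([np.cos(a),np.sin(a)]);y=np.array([-x[1],x[0]])
for n,p in(("dialend",(-55,50)),("dialend+",(55,50)),("keyend-",(-55,-110)),("key",(0,-84))): print(n,proj(s,[*(C+x*p[0]/1e3+y*p[1]/1e3),.042]))
E
```

```text
[3.13542177e+00 1.93315130e-03 2.01892972e+00] [-3.89256786  0.35402109 15.09239045] [-0.07800775  0.92893346  0.28889159] -0.3486878156993808
dialend [[221.61975119 112.49160447]]
dialend+ [[384.06000881 208.34981299]]
keyend- [[105.40525958 329.34484124]]
key [[198.28553335 335.9552242 ]]
```

View pics/w2.png

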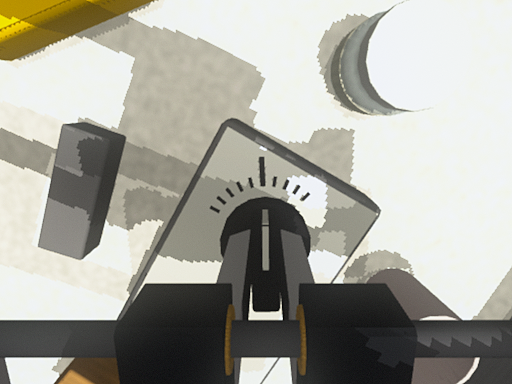

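The wrist view shows the pointer line at (265,208–270), just past the long mark (262,157–185). So yaw 2.02 corresponds to q of about 1.04, as my formula gives. The case edges are parallel to the prediction, so the case has not turned. On to the stop.

Emit:
drive_tool(
  commands=[
    [0, 0, 0, 0, 0, 0.5],
    [0, 0, 0, 0, 0, 0.6],
    [0, 0, 0, 0, 0, 0.6],
    [0, 0, 0, 0, 0, 0.6],
    [0, 0, 0, 0, 0, 0.6],
    [0, 0, 0, 0, 0, 0.6],
    [0, 0, 0, 0, 0, 0.6],
    [0, 0, 0, 0, 0, 0.6],
    [0, 0, 0, 0, 0, 0.6],
    [0, 0, 0, 0, 0, 0.6],
    [0, 0, 0, 0, 0, 0.6],
    [0, 0, 0, 0, 0, 0.3],
    [0, 0, 0, 0, 0, 0],
  ],
)

```text
time: 11.12
tool_pos: [0.5909, 0.116, 0.0593]
ee_rot: [3.134, -0.003, 1.339]
wrist_force: [-1.5, 1.1, 13.9]
width: 0.0135
finger_force: 30.1
```

```bash
python3 - <<'E'
from h import *
o=get_obs(); print(o["ee_rot"],o["wrist_force"],o["wrist_torque"],o["joint_positions"][5])
E
```

```text
[ 3.13415660e+00 -3.02409272e-03  1.33905087e+00] [-1.53853802  1.05187059 13.90234765] [0.04398348 0.68784405 0.3659149 ] 0.33114630671755385
```

Emit:
drive_tool(
  commands=[
    [0, 0, 0, 0, 0, 0.2],
    [0, 0, 0, 0, 0, 0.2],
    [0, 0, 0, 0, 0, 0],
  ],
)

```text
time: 11.5
tool_pos: [0.591, 0.116, 0.0593]
ee_rot: [3.134, -0.003, 1.299]
wrist_force: [-2.0, 0.7, 14.6]
width: 0.014
finger_force: 30.1
```

```bash
python3 - <<'E'
from h import *
o=get_obs(); print(o["ee_rot"],o["wrist_force"],o["wrist_torque"],o["joint_positions"][5])
E
```

```text
[ 3.1341635  -0.0033431   1.29911744] [-1.9891504   0.66317645 14.60502224] [0.04846888 0.63141385 0.36510828] 0.37107109937074034
```

Emit:
drive_tool(
  commands=[
    [0, 0, 0, 0, 0, 0.2],
    [0, 0, 0, 0, 0, 0.15],
    [0, 0, 0, 0, 0, 0],
  ],
)

```text
time: 11.88
tool_pos: [0.591, 0.116, 0.0593]
ee_rot: [3.134, -0.004, 1.264]
wrist_force: [-1.4, 0.3, 14.1]
width: 0.0139
finger_force: 30.1
```

```bash
python3 - <<'E'
from h import *
o=get_obs(); print(o["ee_rot"],o["wrist_force"],o["wrist_torque"],o["joint_positions"][5])
s=snapshot("wrist"); np.save("w3.npy",s,allow_pickle=True); cv2.imwrite("pics/w3.png",s["image"])
E
```

```text
[ 3.13419294 -0.00357915  1.26415899] [-1.41809142  0.32775073 14.06611743] [0.01705811 0.68867626 0.39312272] 0.4060430358298216
```

View pics/w3.png

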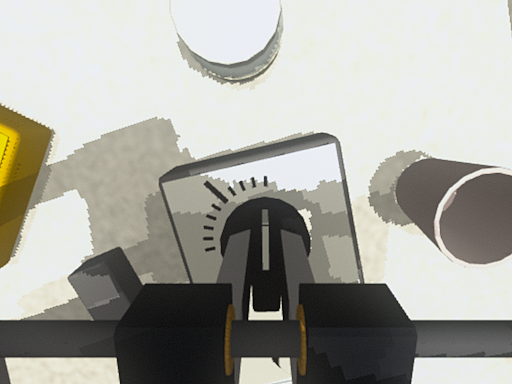

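The pointer is now in line with the last mark at (265,181), so q is about 1.8. A small nudge will confirm the stop.

Emit:
drive_tool(
  commands=[
    [0, 0, 0, 0, 0, 0.2],
    [0, 0, 0, 0, 0, 0.15],
    [0, 0, 0, 0, 0, 0],
  ],
)

```text
time: 12.3
tool_pos: [0.591, 0.116, 0.0593]
ee_rot: [3.134, -0.004, 1.23]
wrist_force: [-1.2, 0.2, 14.9]
width: 0.0141
finger_force: 30.5
```

```bash
python3 - <<'E'
from h import *
o=get_obs(); print(o["ee_rot"],o["wrist_force"],o["wrist_torque"],o["joint_positions"][5])
E
```

```text
[ 3.13414218 -0.00380998  1.22978836] [-1.23011765  0.16189489 14.86818959] [0.03526178 0.55856469 0.55477282] 0.44053453629709177
```

The torque rose to 0.55 N m, so the stop is reached. Now I turn back by about 0.83 rad.

Emit:
drive_tool(
  commands=[
    [0, 0, 0, 0, 0, -0.3],
    [0, 0, 0, 0, 0, -0.6],
    [0, 0, 0, 0, 0, -0.6],
    [0, 0, 0, 0, 0, -0.6],
    [0, 0, 0, 0, 0, -0.6],
    [0, 0, 0, 0, 0, -0.6],
    [0, 0, 0, 0, 0, -0.6],
    [0, 0, 0, 0, 0, -0.6],
    [0, 0, 0, 0, 0, -0.6],
    [0, 0, 0, 0, 0, -0.6],
    [0, 0, 0, 0, 0, -0.6],
    [0, 0, 0, 0, 0, -0.6],
    [0, 0, 0, 0, 0, -0.6],
    [0, 0, 0, 0, 0, -0.6],
    [0, 0, 0, 0, 0, -0.2],
    [0, 0, 0, 0, 0, 0],
  ],
)

```text
time: 14.3
tool_pos: [0.5902, 0.1159, 0.0593]
ee_rot: [3.135, 0.002, 2.057]
wrist_force: [-3.0, 0.6, 15.8]
width: 0.0138
finger_force: 30.1
```

```bash
python3 - <<'E'
from h import *
o=get_obs(); print(o["ee_rot"],o["wrist_force"],o["wrist_torque"],o["joint_positions"][5])
s=snapshot("wrist"); np.save("w4.npy",s,allow_pickle=True); cv2.imwrite("pics/w4.png",s["image"][120:300,170:400].repeat(3,0).repeat(3,1))
E
```

```text
[3.13536163e+00 1.66867840e-03 2.05698617e+00] [-3.02309721  0.56793046 15.83272035] [-0.01487909  0.91447314 -0.35532937] -0.38710837276046267
```

View pics/w4.png

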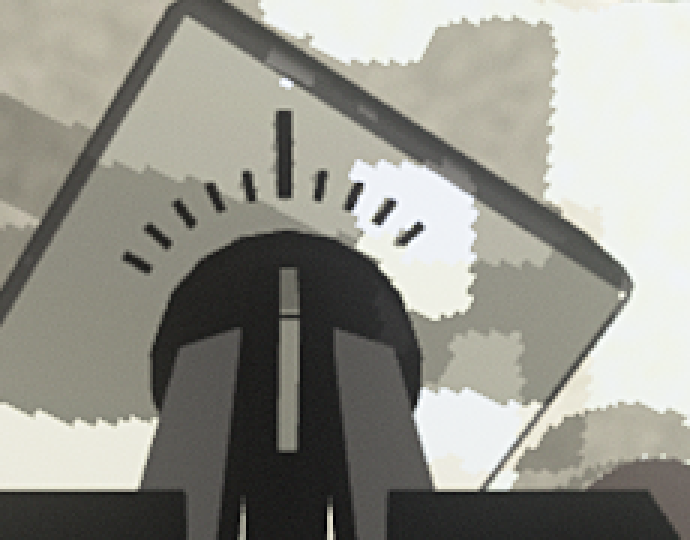

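In the crop the pointer line (289,270–450) is in line with the long mark (284,110–195), within about 0.02 rad. I ease the load, let go and rise.

Emit:
drive_tool(
  commands=[
    [0, 0, -0.04, 0, 0, 0.1],
    [0, 0, -0.04, 0, 0, 0],
    [0, 0, 0, 0, 0, 0],
  ],
)

```text
time: 14.72
tool_pos: [0.59, 0.1159, 0.0594]
ee_rot: [3.137, 0.001, 2.048]
wrist_force: [0.4, 1.7, 7.2]
width: 0.0139
finger_force: 30.0
```

Emit:
drive_tool(
  commands=[
    [0, 0, 0, 0, 0, 0],
    [0, 0, -0.05, 0, 0, 0],
    [0, 0, -0.1, 0, 0, 0],
    [0, 0, -0.2, 0, 0, 0],
    [0, 0, -0.5, 0, 0, 0],
    [0, 0, -0.8, 0, 0, 0],
    [0, 0, -0.8, 0, 0, 0],
    [0, 0, -0.6, 0, 0, 0],
    [0, 0, 0, 0, 0, 0],
  ],
  gripper=0.6,
)

```text
time: 15.85
tool_pos: [0.5896, 0.1155, 0.182]
ee_rot: [3.137, 0.002, 2.048]
wrist_force: [0.2, 0.7, -0.2]
width: 0.0372
finger_force: 0.0
```

```bash
python3 - <<'E'
from h import *
s=snapshot("wrist"); np.save("w5.npy",s,allow_pickle=True); cv2.imwrite("pics/w5.png",s["image"])
o=get_obs(); print(o["tool_pos"],o["ee_rot"],o["wrist_force"],o["width"])
im=s["image"]
C=np.array([.5896,.1154]);a=np.deg2rad(-4.6);x=np.array([np.cos(a),np.sin(a)]);y=np.array([-x[1],x[0]])
for n,p,z in(("dial top",(0,0),.088),("dialend-",(-55,50),.042),("dialend+",(55,50),.042),("keyend-",(-55,-110),.042),("key",(0,-84),.045)):
  q=C+x*p[0]/1e3+y*p[1]/1e3; print(n,q,proj(s,[*q,z]))
E
```

```text
[0.58863648 0.11533036 0.17986769] [3.13984469e+00 6.92980432e-04 2.04777552e+00] [ 0.25715522  0.02607673 -1.15355514] 0.03794455787762688
dial top [0.5896 0.1154] [[263.47862916 199.09137913]]
dialend- [0.53878711 0.16964988] [[240.79198838 108.40052589]]
dialend+ [0.64843278 0.160828  ] [[341.22005757 172.37199739]]
keyend- [0.52595528 0.01016526] [[158.29025254 249.10228575]]
key [0.58286329 0.03167057] [[218.82995231 256.77746907]]
```

View pics/w5.png

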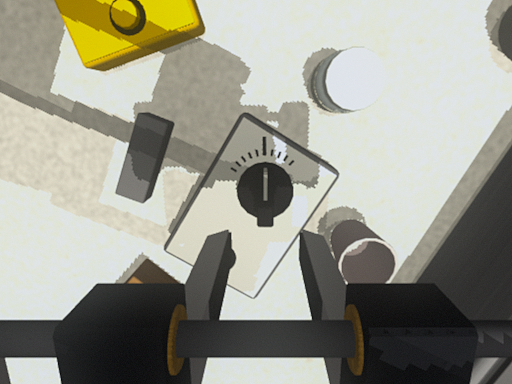

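The dial stands on the long mark: pointer (265,170–200), mark (264,138–155), case in place. Next I shut the fingers and go over the key at about (0.583, 0.031).

Emit:
drive_tool(
  commands=[
    [-0.36, -0.22, 0, 0, 0, 0],
    [-0.36, -0.22, 0, 0, 0, 0],
    [-0.36, -0.22, 0, 0, 0, 0],
    [-0.36, -0.22, 0, 0, 0, 0],
    [-0.36, -0.22, 0, 0, 0, 0],
    [0, 0, 0, 0, 0, 0],
    [0, 0, 0, 0, 0, 0],
    [0, 0, 0, 0, 0, 0],
  ],
  gripper=1,
)

```text
time: 16.9
tool_pos: [0.5823, 0.0317, 0.1791]
ee_rot: [3.141, -0.0, 2.049]
wrist_force: [0.9, 0.6, -0.2]
width: 0.0003
finger_force: 0.0
```

```bash
python3 - <<'E'
from h import *
s=snapshot("wrist"); o=get_obs(); print(o["tool_pos"],o["ee_rot"],o["wrist_force"],o["width"])
cv2.imwrite("pics/w6.png",s["image"][80:340,100:420].repeat(2,0).repeat(2,1))
print(proj(s,[[.583,.0313,.0525],[*o["tool_pos"][:2],.0525],[.583,.0313,.042]]))
g=cv2.cvtColor(s["image"],cv2.COLOR_BGR2GRAY); b=(g<70).astype(np.uint8)
cs,_=cv2.findContours(b,cv2.RETR_LIST,cv2.CHAIN_APPROX_NONE)
for c in cs:
    if 15<len(c)<400:
        (x,y),r=cv2.minEnclosingCircle(c)
        if 200<x<330 and 140<y<260: print(x,y,r,cast(s,x,y,.045))
E
```

```text
[0.58224959 0.03175475 0.17910791] [ 3.14138609e+00 -1.84253222e-04  2.04871498e+00] [-0.28433037 -0.45079334 -0.02833729] 0.0002421786323050539
[[264.62963557 190.65580403]
 [264.12851992 189.85815097]
 [264.64262588 187.98632208]]
208.6553955078125 231.74923706054688 41.4552001953125 [ 0.55465547 -0.03151528  0.045     ]
210.5 183.5 5.700977325439453 [0.53600965 0.01256708 0.045     ]
266.65411376953125 191.15232849121094 13.276298522949219 [0.5857442 0.0301009 0.045    ]
266.5 189.5 15.508162498474121 [0.58488273 0.03144527 0.045     ]
227.5 141.0 42.79320526123047 [0.53298686 0.05513935 0.045     ]
```

View pics/w6.png

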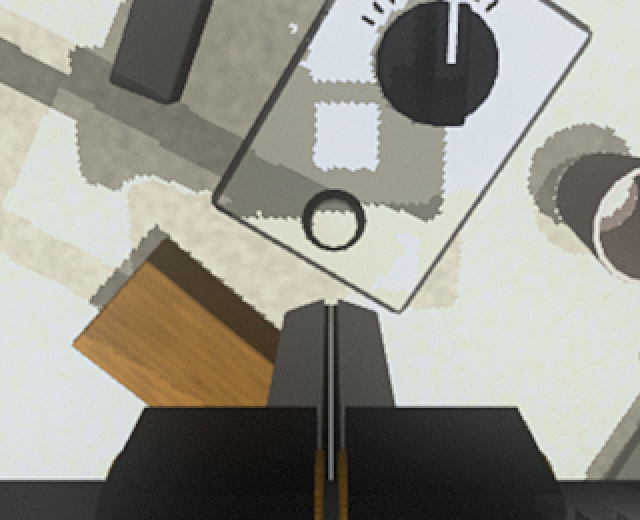

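The key ring is at (334,219) in the crop, about 2 mm off the TCP. I correct that and lower to just above the key.

Emit:
drive_tool(
  commands=[
    [-0.03, 0.04, 0.5, 0, 0, 0],
    [0, 0, 0.6, 0, 0, 0],
    [0, 0, 0.6, 0, 0, 0],
    [0, 0, 0.6, 0, 0, 0],
    [0, 0, 0.5, 0, 0, 0],
    [0, 0, 0.2, 0, 0, 0],
    [0, 0, 0, 0, 0, 0],
    [0, 0, 0, 0, 0, 0],
  ],
)

```text
time: 17.95
tool_pos: [0.585, 0.031, 0.0603]
ee_rot: [3.14, 0.001, 2.048]
wrist_force: [0.6, -0.1, 0.7]
width: 0.0004
finger_force: 0.0
```

Emit:
drive_tool(
  commands=[
    [0, 0, 0.05, 0, 0, 0],
    [0, 0, 0.05, 0, 0, 0],
    [0, 0, 0.05, 0, 0, 0],
    [0, 0, 0, 0, 0, 0],
  ],
)

```text
time: 18.45
tool_pos: [0.5841, 0.0308, 0.053]
ee_rot: [-3.142, -0.0, 2.048]
wrist_force: [0.6, 0.4, 0.1]
width: 0.0002
finger_force: 0.0
```

Emit:
drive_tool(
  commands=[
    [0, 0, 0.05, 0, 0, 0],
    [0, 0, 0.05, 0, 0, 0],
    [0, 0, 0, 0, 0, 0],
  ],
)

```text
time: 18.82
tool_pos: [0.5843, 0.0308, 0.0495]
ee_rot: [3.141, 0.0, 2.048]
wrist_force: [-1.2, 0.0, 3.1]
width: 0.0004
finger_force: 1.8
```

Emit:
drive_tool(
  commands=[
    [0, 0, 0.03, 0, 0, 0],
    [0, 0, 0.03, 0, 0, 0],
    [0, 0, 0, 0, 0, 0],
  ],
)

```text
time: 19.2
tool_pos: [0.5843, 0.0308, 0.0477]
ee_rot: [3.141, 0.0, 2.048]
wrist_force: [-3.0, 0.2, 7.9]
width: 0.0006
finger_force: 3.6
```

Emit:
drive_tool(
  commands=[
    [0, 0, 0.04, 0, 0, 0],
    [0, 0, 0, 0, 0, 0],
    [0, 0, 0, 0, 0, 0],
  ],
)

```text
time: 19.58
tool_pos: [0.5844, 0.0308, 0.0476]
ee_rot: [3.141, 0.001, 2.048]
wrist_force: [-4.4, 0.3, 12.7]
width: 0.0005
finger_force: 6.3
```

Emit:
drive_tool(
  commands=[
    [0, 0, -0.1, 0, 0, 0],
    [0, 0, -0.15, 0, 0, 0],
    [0, 0, -0.3, 0, 0, 0],
    [0, 0, -0.6, 0, 0, 0],
    [0, 0, -0.8, 0, 0, 0],
    [0, 0, -0.8, 0, 0, 0],
    [0, 0, -0.6, 0, 0, 0],
    [0, 0, 0, 0, 0, 0],
    [0, 0, 0, 0, 0, 0],
  ],
)

```text
time: 20.7
tool_pos: [0.5837, 0.0309, 0.1777]
ee_rot: [-3.14, -0.001, 2.048]
wrist_force: [0.4, -0.5, 0.7]
width: 0.0007
finger_force: 0.0
```

```bash
python3 - <<'E'
from h import *
s=snapshot("wrist"); o=get_obs(); print(o["tool_pos"],o["wrist_force"])
cv2.imwrite("pics/w7.png",s["image"][60:300,120:420].repeat(2,0).repeat(2,1))
E
```

```text
[0.58336554 0.0308849  0.1771955 ] [0.11132459 0.17030689 0.31413266]
```

View pics/w7.png

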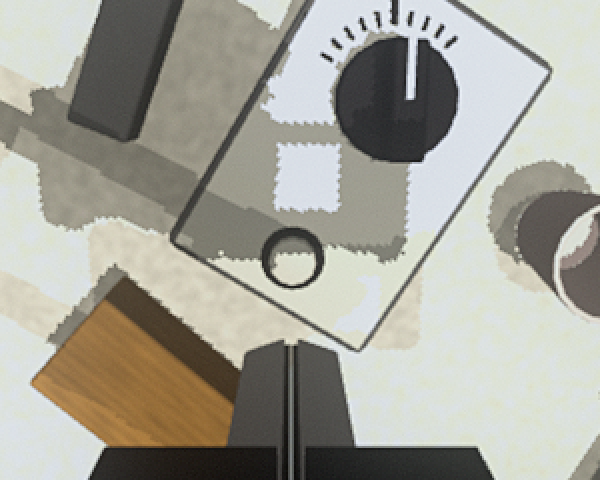

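The key is up again at (292,258), the dial is still on the mark, and the case and its neighbours are unmoved. The press ended against a hard stop after about 5 mm at 12.7 N.

```bash
python3 -c "from bench import close_job; print(close_job())"
```

```text
the job is handed in; nothing more can be done
None
```

I wound the dial to its stop, turned it back to the long mark and let go, then pressed the start key fully down and saw it come back up. The case and bystanders looked unmoved, the push stayed under 20 N, and I handed the job in at about 21 s; no verdict came back.

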